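Ready the stethoscope leak tester: canister into its cradle, bleed valve two turns open

ROBOT

A 6-joint arm with a two-finger parallel gripper is mounted at the origin on the work surface. World frame = base frame: x ahead of the robot, y to its left, z up, the work surface at z = 0. Lengths are in m, angles in rad, forces in N, time in s.
With the tool pointing down it reaches from about 0.375 to 0.975 m from the base axis. Payload 3.8 kg.
Tool frame: the origin (TCP) lies midway between the tips of the shut fingers; the grasp point (between the pads) lies 19 mm behind it; z points along the fingers, y is the line along which they close (so a half turn about z gives the same grasp; the last joint's range is limited). The gripper opens to 85 mm and grips with 20 to 120 N. Pads are 22 mm wide; open, the fingers measure 114 mm over their backs; the gripper's body (76 mm by 85 mm) begins 54 mm behind the grasp point. The pads swing forward as they close: fully open they stand 13 mm farther back than shut.
Start: joints at [-1.274, 0.264, 1.604, -0, 1.274, -0.037], TCP at [0.221, -0.638, 0.231] pointing down, gripper open.
Joint ranges: [-2.63, 2.63], [-0.94, 2.18], [0.31, 2.57], [-1.31, 4.45], [0, 2.66], [-2.55, 2.55]. Speed limits (rad/s): [2.57, 2.57, 3.14, 3.14, 3.14, 3.14].

INTERFACE

Orientations are given as a rotation vector (axis times angle).
In Python, from workcell import bot, cams gives the robot as it stands.
- The arm moves only by the tool play_rows, never from a script. Its argument "rows" is a list of rows, each a list of 2 entries, a list of its own where there are three numbers: the shift along the tool's x, y, z scaled (see below), then the turn, a rotation vector about the tool's x, y, z scaled (see below). A call has 1 to 20 rows; each row is the pose to reach, as a shift and turn from the pose commanded when the call began, along the tool's axes at that moment; what a row does not reach only later rows make up. The controller multiplies each number of a shift by 250 mm and each number of a turn by 45 degrees. A row lasts 1/12 s, in which the tool goes at most 41.7 mm and 7.16 degrees, less where a joint would pass 70% of its speed; a pose out of reach is approached as far as the arm can. A call with a number of a shift or a turn outside -1 to 1 is refused whole. A call with a gripper value outside its range is refused whole. "claw" is the opening, from -1 (shut) to 1 (fully open), set as the call begins (left out, the last holds). The fingers move at their own pace and stop on an object; "newtons" is the grip in N (left out, the last holds). Time passes only in rows, so rows that repeat a pose let the fingers close. It gives the time, the measured TCP pose, the force, the opening and the grip force at its end, in the units of the state.
- bot.read_state(): the state, without advancing time (a new reading comes with each control period).
- cams.read_camera(name): name is "scene" or "top"; returns a dict with "image" (384x512x3 uint8, red, green, blue), "K" (3x3 intrinsics, pixels), "k1" (the pictures are not rectified: a ray, as slopes to the right and down, at radius r is drawn at 1 + k1 r^2 times it, then the intrinsics apply), "T" (4x4, takes a point from camera to world coordinates). Camera axes: x right, y down, z forward; pixel columns grow to the right and rows downward; lengths in m; the calibration is good to about 2 mm. A picture is of the moment at which its call begins. There is no depth.
- bot.finish_job(): hands the job in; it is judged then, once.
The state is a dict: "time": time; "q": joint angles; "joint_vel": joint speeds; "joint_torque": joint torques, N m; "tool_pos": TCP position; "tcp_rot": TCP orientation; "wrist_force": force on the tool from outside, world axes, zero at the start; "torque": the same for the moment, N m; "width": opening from 0.0 (shut) to 1.0 (fully open); "grip_force": force on a finger pad.
Only numpy, scipy, OpenCV 4.12 (cv2) and the standard library are available. Lean on these libraries where they do the work, as an engineer would, in place of code of your own. Each camera call takes 0.05 s, during which the arm holds its last target. There are 200 camera calls.

TASK

Ready the leak tester for the returned stethoscopes: first lay the standing steel canister on its side in the cradle, resting in both V saddles (either way round), setting it in rather than dropping it, and let go of it. Then turn the tester's handwheel clockwise by its crank handle until it is fully closed against its stop, and from the stop open it (counter-clockwise) exactly two full turns. Finish while still holding the crank handle in the gripper, with the wheel at rest, and leave the mug, the reflex hammer and the chestpiece alone.

Things in the scene. Friction and masses are not known exactly. Their poses are not given: they have to be found in the camera images.
- canister: loose stainless cylinder, 40 mm diameter, 120 mm long, with a neck 20 mm in diameter and 15 mm long on top (135 mm overall), about 0.25 kg; starts standing upright on the desk. Origin: centre of its flat base; z runs along its axis towards the neck.
- canister_mid (a point): point on the canister's axis, 60 mm from its base: the middle of the 40 mm cylinder.
- cradle: white plastic cradle fixed to the desk: foot 85 x 125 x 10 mm with two 90-degree V saddles, 14 mm thick along y, centred at y = -46 and +46 mm, 65 mm wide, tops 59 mm above the desk, open between them down to the foot. The laid canister's axis runs along the cradle's y. Origin: centre of its underside; z up.
- cradle_seat (a point): where the middle of the canister (canister_mid) belongs when it lies in both saddles: on the axis of the V trough, midway between the saddles, 60 mm above the desk. Its axes are the cradle's. The canister may lie up to 25 mm further along y either way.
- tester: leak tester: white box fixed to the desk, 150 x 240 x 55 mm (x, y, z; middle at y = -50 mm), with a brass bonnet under the handwheel and a dial gauge (72 mm wide, top 76 mm above the desk) centred at y = -115 mm. Origin: on the desk under the wheel's vertical axis.
- wheel_axis (a point): point fixed on the tester, on the vertical axis of the handwheel, 110 mm above the desk. Its axes are the tester's: when the wheel is fully closed the crank handle stands in the direction +x of this frame; z is up.
- wheel (a joint): turn of the aluminium handwheel (100 mm across, horizontal, rim top 103 mm and hub top 107 mm above the desk): 0 = fully closed at a hard stop, growing as it opens counter-clockwise from above; 12.57 rad = two turns open; range 0 to 22. It stays where it is left; turning takes 2 to 3 N at the crank handle.
- crank: black upright crank handle on the wheel rim: cylinder 18 mm in diameter, 42 mm high, spinning freely on its pin, 42 mm from the wheel axis; can be pinched from above and led round in a circle without turning the gripper. Origin: centre of its underside, 105 mm above the desk (top at 147 mm); its x and y spin with it and mean nothing.
- mug: bystander: white ceramic mug with pen lights, 80 mm diameter, 95 mm high (pen lights to 140 mm); origin at its base.
- hammer: bystander: reflex hammer lying on the desk, about 220 mm long along its y, 19 mm high; origin near its middle, on the desk.
- chestpiece: bystander: small stainless stethoscope chestpiece, 34 mm diameter, 25 mm high; origin at its base.
There are look-alikes about, which are no part of the job. What is shaped like the canister but blue or orange is not meant.

How it is judged:
On the way, in this order (a step that is already met when the one before it is completed fails the run):
1. the canister lies on its side at rest in both saddles of the cradle, let go (x of canister_mid in the frame of cradle_seat between -0.007 and 0.007 m and z of canister_mid in the frame of cradle_seat between -0.007 and 0.007 m and y of canister_mid in the frame of cradle_seat between -0.026 and 0.026 m and angle between the z axis of canister and the y axis of cradle, either way round below 0.1 rad and contact force between the fingers and canister below 0.1 N and linear speed of canister below 0.03 m/s), for 0.3 s.
2. the handwheel is fully closed against its stop (value of joint wheel below 0.08 rad), for 0.1 s.
At the end, for the whole second after the job is handed in: Wheel two turns (12.57 rad, within 0.25) open from the stop and still; fingers hold the crank with over 2 N; canister at rest in both saddles, untouched: its middle within 7 mm of the trough axis sideways and in height, 26 mm along it, its axis within 0.1 rad (all of step 1 and value of joint wheel between 12.316 and 12.816 rad and velocity of joint wheel between -0.05 and 0.05 rad/s and contact force between the fingers and crank above 2 N); the arm keeps its last pose, push and grip.
It fails at once if the canister is dropped: out of the fingers more than 40 mm above its seat height (contact force between the fingers and canister below 0.05 N and height (world z) of canister_mid above 0.1 m).
It fails at once if the mug is disturbed (moved more than 25 mm) (distance of mug from where it was at the start of the episode above 0.025 m).
It fails at once if the reflex hammer is disturbed (moved more than 25 mm) (distance of hammer from where it was at the start of the episode above 0.025 m).
It fails at once if the chestpiece is disturbed (moved more than 25 mm) (distance of chestpiece from where it was at the start of the episode above 0.025 m).
It also fails if it takes over 72 s, if anything falls off the work surface, if the arm or the gripper's body presses on something with over 40 N, if the wrist force passes 120 N, or if a joint passes its speed limit or range.

## Working session

There is one attempt and no reset: what is moved stays moved. The work goes in short steps, Python scripts to look and compute and a tool call to move; the robot and the scene stay as the last step left them, time stands still between calls to the robot, and variables do not carry over. Pictures are saved under pics/ and viewed, at most 10 in all, crops included, and the job is handed in when it is done.

Besides the shell and the picture viewer there is one more tool, called after "Emit:" by a JSON object that holds its "name" and its "arguments", one argument or row to a line. play_rows: Moves the arm, as the interface text tells. Its arguments: {"type":"object","properties":{"rows":{"type":"array","items":{"type":"array"}},"claw":{"type":"number"},"newtons":{"type":"number"}},"required":["rows"]}

```bash
mkdir -p pics; cat > h.py <<'E'
import numpy as np, cv2
from workcell import bot, cams
from scipy.spatial.transform import Rotation as R
def ray(c,u,v):
    K=c["K"]; d=np.array([(u-K[0][2])/K[0][0],(v-K[1][2])/K[1][1]]); s=d.copy()
    for _ in range(20): s=d/(1+c["k1"]*(s@s))
    T=np.array(c["T"]); return T[:3,3],T[:3,:3]@np.array([s[0],s[1],1])
def onplane(c,u,v,z):
    o,d=ray(c,u,v); return o+d*(z-o[2])/d[2]
def proj(c,P):
    T=np.array(c["T"]); p=T[:3,:3].T@(np.array(P)-T[:3,3]); s=p[:2]/p[2]; s=s*(1+c["k1"]*(s@s)); K=c["K"]
    return K[0][0]*s[0]+K[0][2],K[1][1]*s[1]+K[1][2]
E
python3 - <<'E'
from h import *
print(bot.read_state())
for n in("scene","top"):
    c=cams.read_camera(n); np.save(n+"0.npy",c,allow_pickle=True)
    cv2.imwrite(f"pics/{n}0.png",cv2.resize(c["image"][:,:,::-1],(768,576),interpolation=cv2.INTER_CUBIC)); print(n,c["K"],c["k1"],c["T"])
E
```

```text
{'time': 0.0, 'q': array([-1.27392406e+00,  2.64787041e-01,  1.60536977e+00, -2.03590479e-05,
        1.27368425e+00, -3.68930995e-02]), 'joint_vel': array([ 0.00211657, -0.00077921,  0.00018884,  0.00213371,  0.00048634,
        0.00053985]), 'joint_torque': array([-3.65431169e-04, -5.15107369e+01, -3.67317224e+01,  2.94241472e-04,
        1.30352468e-02,  2.15473420e-05]), 'tool_pos': array([ 0.22091621, -0.63705872,  0.22994146]), 'tcp_rot': array([-3.09575010e+00, -5.21486628e-01,  4.87768656e-04]), 'wrist_force': array([ 0.20076852, -0.00711608, -0.12416884]), 'torque': array([ 0.04040338, -0.01480946, -0.02257144]), 'grip_force': 0.0, 'width': 0.9957042379569593}
scene [[385.80838911   0.         251.03269442]
 [  0.         385.80838911 188.11483316]
 [  0.           0.           1.        ]] 0.011949064657743085 [[-0.87299461  0.24641839 -0.42090188  0.97851887]
 [ 0.48746551  0.46923757 -0.73633788  0.71754987]
 [ 0.01605578 -0.84799415 -0.52976234  0.56595946]
 [ 0.          0.          0.          1.        ]]
top [[379.27849559   0.         256.69515692]
 [  0.         379.27849559 190.51051972]
 [  0.           0.           1.        ]] -0.03813777249205179 [[-0.00792743 -0.9965178   0.08300261  0.54451834]
 [-0.99987345  0.00904421  0.01308741  0.06778843]
 [-0.01379253 -0.08288836 -0.99646339  0.83089052]
 [ 0.          0.          0.          1.        ]]
```

View pics/scene0.png

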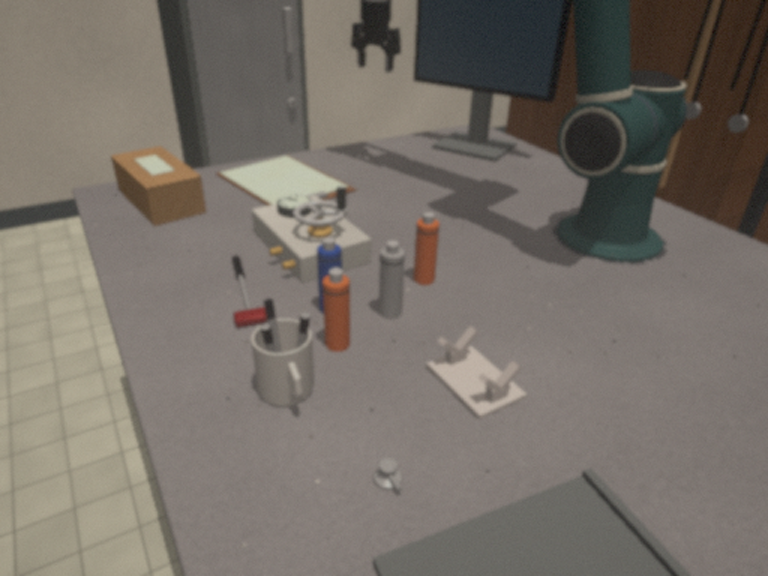

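View pics/top0.png

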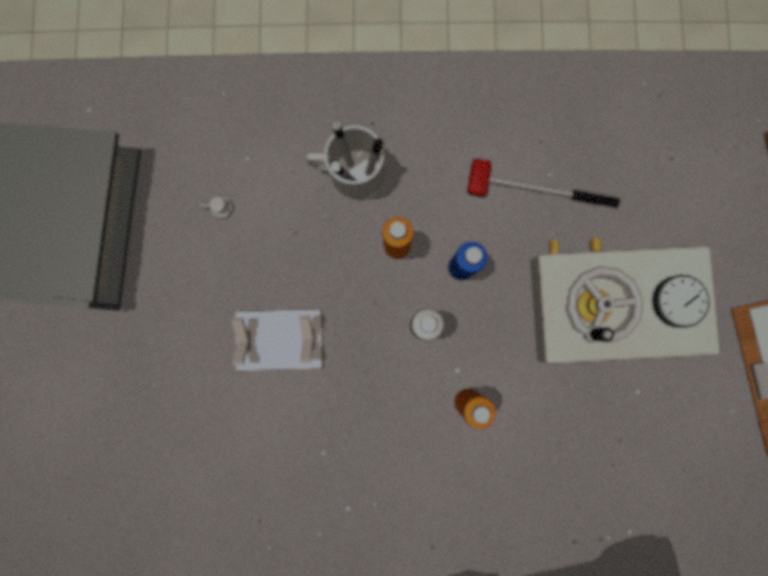

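The canister is the grey one: top view (428,324), scene view (391,280). The cradle is at top (278,340). In the top view the wheel hub is at about (605,305) and the crank at (601,335). The look-alikes, mug, hammer and chestpiece are clear of these. Next I'll measure them more precisely.

```bash
python3 - <<'E'
from h import *
t=np.load("top0.npy",allow_pickle=True).item()
im=t["image"]
def cp(n,x0,y0,x1,y1,s):
    a=cv2.resize(im[y0:y1,x0:x1,::-1],None,fx=s,fy=s,interpolation=cv2.INTER_CUBIC); a=cv2.convertScaleAbs(a,alpha=1.3)
    return a
a=cp("a",148,195,218,255,5); b=cp("b",268,190,308,250,5); w=cp("w",355,160,485,245,5)
row=np.hstack([a,b[:300]]); 
cv=np.zeros((300+0,550,3),np.uint8); cv[:row.shape[0],:row.shape[1]]=row; cv2.imwrite("pics/cr.png",cv)
cv2.imwrite("pics/wh.png",w)
E
```

```text
(no output)
```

View pics/cr.png

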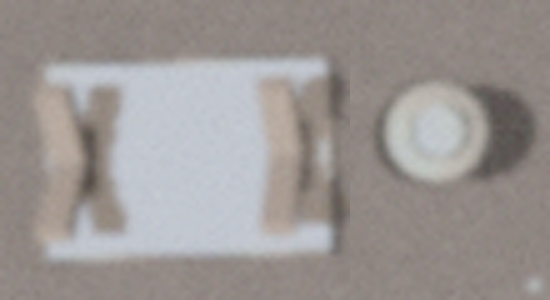

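View pics/wh.png

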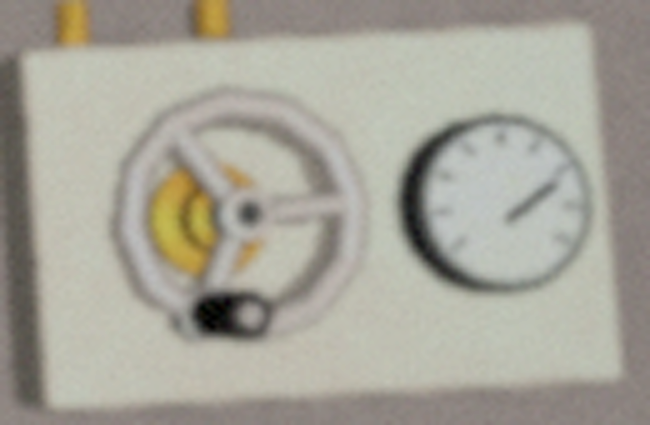

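```bash
python3 - <<'E'
from h import *
t=np.load("top0.npy",allow_pickle=True).item(); s=np.load("scene0.npy",allow_pickle=True).item()
A=lambda x,y:((x-2)/5+148,(y-2)/5+195)
B=lambda x,y:((x-352)/5+268,(y-2)/5+190)
W=lambda x,y:((x-2)/5+355,(y-2)/5+160)
P=lambda p,z:onplane(t,*p,z)[:2].round(4)
C=np.array([P(A(*p),.01) for p in [(47,65),(327,58),(333,252),(47,260)]]);print("cradle",C,C.mean(0),cv2.minAreaRect((C*1000).astype(np.float32)))
S=np.array([P(A(*p),.059) for p in [(40,92),(68,88),(75,236),(40,240),(265,82),(292,82),(297,230),(265,233)]]);print("saddle",S,S.mean(0))
print("can neck",P(B(437,130),.135),"shoulder",P(B(437,132),.12))
print("hub",P(W(246,213),.107),"rim",P(W(241,215),.103),"crank top",P(W(250,316),.147),"base",P(W(205,316),.105))
D=np.array([P(W(*p),.055) for p in [(25,52),(590,25),(622,380),(48,405)]]);print("tester",D,cv2.minAreaRect((D*1000).astype(np.float32)))
# scene: grey canister neck top at view (392,243), base centre ~ (391,311)
for n,p,z in [("can neck",(392.5,243),.135),("crank top",(341.5,190),.147)]:
    print("scene",n,onplane(s,(p[0]-.25)/1.5,(p[1]-.25)/1.5,z))
for n,p in[("or1",(398,229)),("blue",(474,255)),("or2",(482,414))]: print(n,P((p[0]/1.5,p[1]/1.5),.135))
print("scene proj of can top est",[np.array(proj(s,(*P(B(437,130),.135),z)))*1.5 for z in(0,.135)])
E
```

```text
cradle [[0.5775 0.296 ]
 [0.5796 0.1736]
 [0.496  0.171 ]
 [0.4932 0.295 ]] [0.536575 0.2339  ] ((536.73974609375, 233.9515380859375), (84.30107879638672, 124.03162384033203), 1.2935502529144287)
saddle [[0.5645 0.2851]
 [0.5661 0.2736]
 [0.5059 0.27  ]
 [0.5044 0.2844]
 [0.5679 0.1927]
 [0.5678 0.1816]
 [0.5079 0.1794]
 [0.5067 0.1925]] [0.5364    0.2324125]
can neck [0.5559 0.0255] shoulder [0.5554 0.0246]
hub [ 0.5798 -0.2037] rim [ 0.5793 -0.2033] crank top [ 0.5408 -0.1887] base [ 0.5408 -0.1872]
tester [[ 0.6496 -0.1344]
 [ 0.659  -0.3705]
 [ 0.5125 -0.3759]
 [ 0.5051 -0.1395]] ((581.39404296875, -255.02413940429688), (146.59950256347656, 236.51217651367188), 2.1109683513641357)
scene can neck [0.5568757  0.02749133 0.135     ]
scene crank top [ 0.54721371 -0.17361949  0.147     ]
or1 [0.6728 0.0603]
blue [ 0.6395 -0.0329]
or2 [ 0.4463 -0.0388]
scene proj of can top est [array([389.74212695, 312.09909136]), array([392.14269135, 242.08825327])]
```

```bash
cat >> h.py <<'E'
import json,os
def pose(p,psi,th=0):  # tool-down yaw psi (tool x dir), then tilt th deg about tool y
    x=np.array([np.cos(psi),np.sin(psi),0]); z=np.array([0,0,-1.]); y=np.cross(z,x)
    return np.array(p,float),R.from_matrix(np.c_[x,y,z])*R.from_euler('y',th,degrees=True)
def load():
    if not os.path.exists("cmd.json"): return pose([.221,-.638,.231],.334)
    d=json.load(open("cmd.json")); return np.array(d[0]),R.from_rotvec(d[1])
def save(p,r): json.dump([list(p),list(r.as_rotvec())],open("cmd.json","w"))
def plan(*targets):  # prints one call's final row for each target, assumes I send those
    p,r=load()
    for P,Q in targets:
        s=np.round(r.inv().apply(P-p)/.25,3); t=np.round((r.inv()*Q).as_rotvec()/np.deg2rad(45),3)
        n=max(np.linalg.norm(s)*.25/.0417,np.linalg.norm(t)*45/7.16)
        print(s.tolist(),t.tolist(),"rows>=%.1f"%n, "" if max(abs(s).max(),abs(t).max())<=1 else "TOO BIG")
        p=p+r.apply(s*.25); r=r*R.from_rotvec(t*np.deg2rad(45))
    save(p,r)
E
python3 - <<'E'
from h import *
plan(pose([.39,-.46,.33],.8),pose([.50,-.24,.36],1.25),pose([.55,0,.36],1.571),pose([.55,.15,.30],1.571,-42))
E
```

```text
[0.872, -0.451, -0.396] [0.0, 0.0, -0.593] rows>=6.3 
[0.938, -0.298, -0.12] [0.0, 0.0, -0.573] rows>=5.9 
[0.974, -0.113, 0.0] [0.0, 0.0, -0.409] rows>=5.9 
[0.6, 0.0, 0.24] [0.0, -0.933, 0.0] rows>=5.9
```

Emit:
{"name": "play_rows", "arguments": {
  "rows": [
    [[0.872, -0.451, -0.396], [0, 0, -0.593]],
    [[0.872, -0.451, -0.396], [0, 0, -0.593]],
    [[0.872, -0.451, -0.396], [0, 0, -0.593]],
    [[0.872, -0.451, -0.396], [0, 0, -0.593]],
    [[0.872, -0.451, -0.396], [0, 0, -0.593]],
    [[0.872, -0.451, -0.396], [0, 0, -0.593]],
    [[0.872, -0.451, -0.396], [0, 0, -0.593]],
    [[0.872, -0.451, -0.396], [0, 0, -0.593]]
  ],
  "claw": 1
}}

```text
time: 0.77
tool_pos: [0.393, -0.4579, 0.3325]
tcp_rot: [2.888, 1.228, 0.003]
wrist_force: [0.7, -0.7, -0.5]
width: 1.001
grip_force: 0.0
```

Emit:
{"name": "play_rows", "arguments": {
  "rows": [
    [[0.938, -0.298, -0.12], [0, 0, -0.573]],
    [[0.938, -0.298, -0.12], [0, 0, -0.573]],
    [[0.938, -0.298, -0.12], [0, 0, -0.573]],
    [[0.938, -0.298, -0.12], [0, 0, -0.573]],
    [[0.938, -0.298, -0.12], [0, 0, -0.573]],
    [[0.938, -0.298, -0.12], [0, 0, -0.573]],
    [[0.938, -0.298, -0.12], [0, 0, -0.573]],
    [[0.938, -0.298, -0.12], [0, 0, -0.573]]
  ]
}}

```text
time: 1.43
tool_pos: [0.5004, -0.2391, 0.3595]
tcp_rot: [-2.545, -1.841, 0.002]
wrist_force: [0.3, -0.2, -0.3]
width: 1.002
grip_force: 0.0
```

Emit:
{"name": "play_rows", "arguments": {
  "rows": [
    [[0.974, -0.113, 0], [0, 0, -0.409]],
    [[0.974, -0.113, 0], [0, 0, -0.409]],
    [[0.974, -0.113, 0], [0, 0, -0.409]],
    [[0.974, -0.113, 0], [0, 0, -0.409]],
    [[0.974, -0.113, 0], [0, 0, -0.409]],
    [[0.974, -0.113, 0], [0, 0, -0.409]],
    [[0.974, -0.113, 0], [0, 0, -0.409]],
    [[0.974, -0.113, 0], [0, 0, -0.409]]
  ]
}}

```text
time: 2.1
tool_pos: [0.5502, -0.0003, 0.3589]
tcp_rot: [-2.219, -2.222, 0.004]
wrist_force: [-0.8, -0.2, 0.3]
width: 1.0
grip_force: 0.0
```

Emit:
{"name": "play_rows", "arguments": {
  "rows": [
    [[0.6, 0, 0.24], [0, -0.933, 0]],
    [[0.6, 0, 0.24], [0, -0.933, 0]],
    [[0.6, 0, 0.24], [0, -0.933, 0]],
    [[0.6, 0, 0.24], [0, -0.933, 0]],
    [[0.6, 0, 0.24], [0, -0.933, 0]],
    [[0.6, 0, 0.24], [0, -0.933, 0]],
    [[0.6, 0, 0.24], [0, -0.933, 0]],
    [[0.6, 0, 0.24], [0, -0.933, 0]]
  ]
}}

```text
time: 2.77
tool_pos: [0.5504, 0.1489, 0.2978]
tcp_rot: [1.794, 1.796, -0.695]
wrist_force: [-0.5, -0.8, 0.8]
width: 1.0
grip_force: 0.0
```

```bash
python3 - <<'E'
from h import *
s=bot.read_state(); p,r=load()
print(s["time"],s["q"].round(3),s["tool_pos"],p,(r.inv()*R.from_rotvec(s["tcp_rot"])).as_rotvec())
def g(h,a=22,off=.022,back=0):
    P,Q=pose([0,0,0],1.571,-(90-a)); z=Q.apply([0,0,1]); print(z); return np.array([.556,.026,h])+z*(off-back),Q
plan(g(.068,back=.10),g(.068))
E
```

```text
2.7667 [ 0.568  0.271  1.638 -0.601  1.668  0.643] [0.55042039 0.14892599 0.29779927] [0.54997796 0.15005555 0.3       ] [ 0.00396186 -0.00138579 -0.00263212]
[ 1.88842506e-04 -9.27183835e-01 -3.74606593e-01]
[ 1.88842506e-04 -9.27183835e-01 -3.74606593e-01]
[0.389, 0.024, 0.741] [0.0, -0.578, 0.0] rows>=5.0 
[-0.0, -0.0, 0.4] [0.0, -0.0, 0.0] rows>=2.4
```

Emit:
{"name": "play_rows", "arguments": {
  "rows": [
    [[0.389, 0.024, 0.741], [0, -0.578, 0]],
    [[0.389, 0.024, 0.741], [0, -0.578, 0]],
    [[0.389, 0.024, 0.741], [0, -0.578, 0]],
    [[0.389, 0.024, 0.741], [0, -0.578, 0]],
    [[0.389, 0.024, 0.741], [0, -0.578, 0]],
    [[0.389, 0.024, 0.741], [0, -0.578, 0]],
    [[0.389, 0.024, 0.741], [0, -0.578, 0]],
    [[0.389, 0.024, 0.741], [0, -0.578, 0]]
  ]
}}

```text
time: 3.43
tool_pos: [0.5584, 0.0978, 0.1011]
tcp_rot: [1.492, 1.483, -0.999]
wrist_force: [0.6, 0.7, 1.1]
width: 0.997
grip_force: 0.0
```

```bash
python3 - <<'E'
from h import *
s=bot.read_state(); p,r=load()
print(s["time"],s["q"].round(3),s["tool_pos"],p,(r.inv()*R.from_rotvec(s["tcp_rot"])).as_rotvec())
ims=[cams.read_camera(n)["image"] for n in("scene","top")]
cv2.imwrite("pics/pre.png",np.hstack([cv2.resize(i[90:330,130:396,::-1],None,fx=1.5,fy=1.5) for i in ims]))
E
```

```text
3.4333 [ 0.609  0.673  1.732 -0.866  1.649  0.99 ] [0.55839352 0.09779504 0.10106062] [0.55600766 0.00570914 0.05977719] [0.00150618 0.00240891 0.00531723]
```

View pics/pre.png

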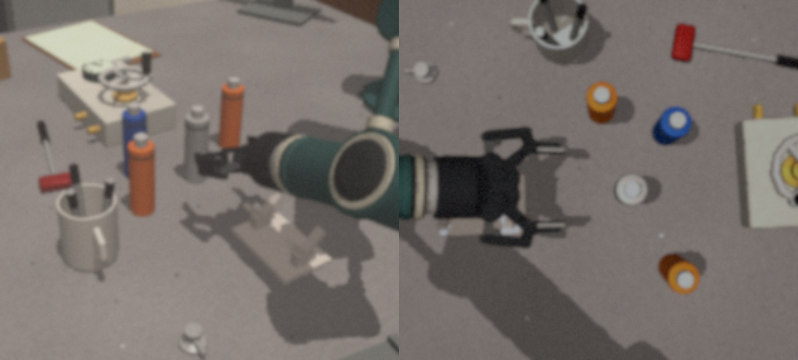

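```bash
python3 - <<'E'
from h import *
p,r=load(); save(p-r.apply([0,0,.1]),r)
plan((p+[-.002,0,.009],r))
E
```

```text
[-0.033, -0.008, 0.387] [0.0, 0.0, 0.0] rows>=2.3
```

Emit:
{"name": "play_rows", "arguments": {
  "rows": [
    [[-0.033, -0.008, 0.06], [0, 0, 0]],
    [[-0.033, -0.008, 0.12], [0, 0, 0]],
    [[-0.033, -0.008, 0.18], [0, 0, 0]],
    [[-0.033, -0.008, 0.24], [0, 0, 0]],
    [[-0.033, -0.008, 0.3], [0, 0, 0]],
    [[-0.033, -0.008, 0.35], [0, 0, 0]],
    [[-0.033, -0.008, 0.387], [0, 0, 0]],
    [[-0.033, -0.008, 0.387], [0, 0, 0]],
    [[-0.033, -0.008, 0.387], [0, 0, 0]]
  ]
}}

```text
time: 4.28
tool_pos: [0.5539, 0.005, 0.0685]
tcp_rot: [1.486, 1.486, -1.004]
wrist_force: [0.6, 0.1, 1.0]
width: 0.998
grip_force: 0.0
```

Emit:
{"name": "play_rows", "arguments": {
  "rows": [
    [[0, 0, 0], [0, 0, 0]],
    [[0, 0, 0], [0, 0, 0]],
    [[0, 0, 0], [0, 0, 0]],
    [[0, 0, 0], [0, 0, 0]],
    [[0, 0, 0], [0, 0, 0]],
    [[0, 0, 0], [0, 0, 0]],
    [[0, 0, 0], [0, 0, 0]],
    [[0, 0, 0], [0, 0, 0]],
    [[0, 0, 0], [0, 0, 0]],
    [[0, 0, 0], [0, 0, 0]],
    [[0, 0, 0], [0, 0, 0]],
    [[0, 0, 0], [0, 0, 0]]
  ],
  "claw": -1,
  "newtons": 70
}}

```text
time: 5.28
tool_pos: [0.5548, 0.006, 0.0693]
tcp_rot: [1.486, 1.486, -1.001]
wrist_force: [1.4, 2.9, 4.2]
width: 0.449
grip_force: 69.8
```

```bash
python3 - <<'E'
from h import *
s=bot.read_state(); p,r=load()
print(s["time"],s["q"].round(3),s["tool_pos"],p,s["wrist_force"],s["grip_force"],s["width"])
ims=[cams.read_camera(n)["image"] for n in("scene","top")]
cv2.imwrite("pics/grip.png",np.hstack([cv2.resize(i[90:330,130:396,::-1],None,fx=1.5,fy=1.5) for i in ims]))
E
```

```text
5.2833 [ 0.496  0.654  1.857 -0.955  1.527  1.027] [0.55482658 0.00604247 0.06934057] [0.55400768 0.00563079 0.06864393] [1.40846479 2.88622476 4.21572951] 69.79047417640686 0.4485922268552119
```

View pics/grip.png

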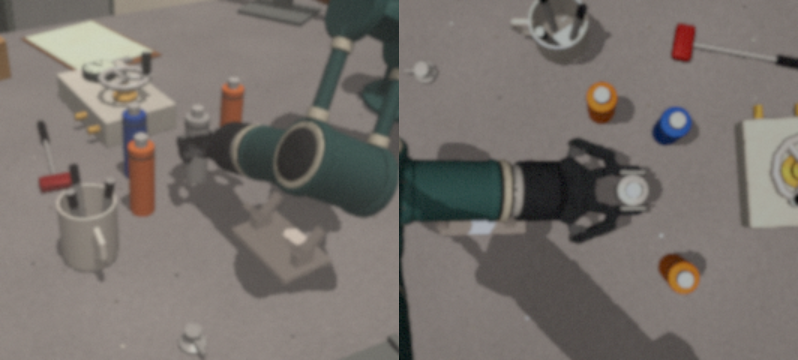

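```bash
cat > place.py <<'E'
from h import *
s=bot.read_state(); pm,rm=s["tool_pos"],R.from_rotvec(s["tcp_rot"])
p,r=load()
mid=rm.inv().apply(np.array([pm[0],.026,.060])-pm); print("mid in tool",mid, "axis",rm.inv().apply([0,0,1]))
json.dump([list(mid)],open("mid.json","w"))
Q=R.from_euler('z',1.3,degrees=True)*R.from_euler('x',90,degrees=True)*r
yc=R.from_euler('z',1.3,degrees=True).apply([0,1,0])
seat=np.array([.5365,.2335,.060])+.006*yc
hov=seat+[0,0,.09]-Q.apply(mid)
half=R.from_euler('x',45,degrees=True)*r
print("hover tcp",hov)
plan((p+[0,.04,.16],r),(np.array([.545,.13,.27]),half),(hov+[0,0,.0],Q))
E
python3 place.py
```

```text
mid in tool [ 1.61477372e-02  1.81987981e-07 -1.50158972e-02] axis [-0.9271417   0.00105876 -0.37470941]
hover tcp [0.53657982 0.23015583 0.13002764]
[-0.533, 0.0, -0.388] [0.0, 0.0, 0.0] rows>=4.0 
[-0.027, -0.036, -0.375] [-0.0, 1.0, 0.0] rows>=6.3 
[0.587, -0.034, 0.359] [-0.001, 1.0, -0.029] rows>=6.3
```

Emit:
{"name": "play_rows", "arguments": {
  "rows": [
    [[-0.1, 0, -0.07], [0, 0, 0]],
    [[-0.2, 0, -0.15], [0, 0, 0]],
    [[-0.3, 0, -0.22], [0, 0, 0]],
    [[-0.4, 0, -0.3], [0, 0, 0]],
    [[-0.5, 0, -0.36], [0, 0, 0]],
    [[-0.533, 0, -0.388], [0, 0, 0]],
    [[-0.533, 0, -0.388], [0, 0, 0]]
  ]
}}

```text
time: 5.97
tool_pos: [0.5548, 0.0466, 0.2301]
tcp_rot: [1.49, 1.486, -0.998]
wrist_force: [0.1, -0.8, -3.8]
width: 0.448
grip_force: 70.5
```

Emit:
{"name": "play_rows", "arguments": {
  "rows": [
    [[-0.003, -0.004, -0.04], [0, 0.1, 0]],
    [[-0.006, -0.008, -0.08], [0, 0.2, 0]],
    [[-0.009, -0.012, -0.12], [0, 0.3, 0]],
    [[-0.012, -0.016, -0.16], [0, 0.4, 0]],
    [[-0.015, -0.02, -0.2], [0, 0.5, 0]],
    [[-0.018, -0.024, -0.24], [0, 0.6, 0]],
    [[-0.021, -0.028, -0.28], [0, 0.7, 0]],
    [[-0.024, -0.032, -0.32], [0, 0.8, 0]],
    [[-0.027, -0.036, -0.375], [0, 0.9, 0]],
    [[-0.027, -0.036, -0.375], [0, 1, 0]],
    [[-0.027, -0.036, -0.375], [0, 1, 0]]
  ]
}}

```text
time: 6.88
tool_pos: [0.5449, 0.1286, 0.2692]
tcp_rot: [2.006, 1.999, -0.407]
wrist_force: [0.6, -0.7, -2.7]
width: 0.452
grip_force: 70.6
```

Emit:
{"name": "play_rows", "arguments": {
  "rows": [
    [[0.06, -0.003, 0.04], [0, 0.1, -0.003]],
    [[0.12, -0.007, 0.07], [0, 0.2, -0.006]],
    [[0.18, -0.01, 0.11], [0, 0.3, -0.009]],
    [[0.24, -0.014, 0.14], [0, 0.4, -0.012]],
    [[0.29, -0.017, 0.18], [0, 0.5, -0.015]],
    [[0.35, -0.02, 0.22], [0, 0.6, -0.018]],
    [[0.41, -0.024, 0.25], [0, 0.7, -0.02]],
    [[0.47, -0.027, 0.29], [0, 0.8, -0.023]],
    [[0.53, -0.031, 0.32], [0, 0.9, -0.026]],
    [[0.587, -0.034, 0.359], [-0.001, 1, -0.029]],
    [[0.587, -0.034, 0.359], [-0.001, 1, -0.029]],
    [[0.587, -0.034, 0.359], [-0.001, 1, -0.029]]
  ]
}}

```text
time: 7.88
tool_pos: [0.5331, 0.2285, 0.1254]
tcp_rot: [-1.989, -2.027, -0.372]
wrist_force: [0.4, -0.4, -3.4]
width: 0.443
grip_force: 70.8
```

```bash
python3 - <<'E'
from h import *
s=bot.read_state(); p,r=load(); mid=np.array(json.load(open("mid.json"))[0])
pm,rm=s["tool_pos"],R.from_rotvec(s["tcp_rot"])
print(s["time"],s["q"].round(3),pm,p,(r.inv()*rm).as_rotvec(),s["wrist_force"],s["grip_force"],s["width"])
print("mid est",pm+rm.apply(mid), "axis",rm.apply([-0.9271417,0.00105876,-0.37470941]))
ims=[cams.read_camera(n)["image"] for n in("scene","top")]
cv2.imwrite("pics/hov.png",np.hstack([cv2.resize(i[y:y+180,x:x+160,::-1],None,fx=2.5,fy=2.5) for i,x,y in((ims[0],240,130),(ims[1],100,140))]))
E
```

```text
7.8833 [ 0.137  0.145  2.003  0.453  1.006 -0.129] [0.53314654 0.2285296  0.1254252 ] [0.5364615  0.2300532  0.12997036] [ 0.00917746 -0.00416737  0.00542381] [ 0.42837347 -0.39371912 -3.43974358] 70.81200242042542 0.4432061866238753
mid est [0.53314925 0.23795959 0.14535763] axis [ 0.02189377 -0.99975164  0.00416147]
```

View pics/hov.png

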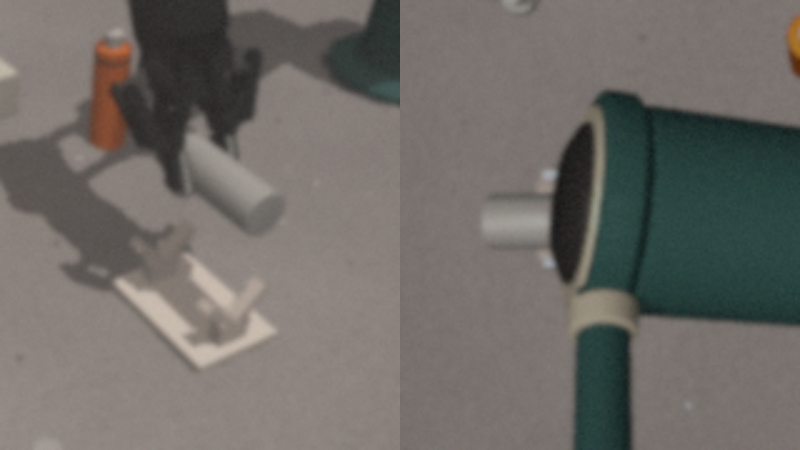

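The canister hangs horizontally over the cradle. Its base face is centred at scene (265,213) in the crop, and in the top crop its left end spans rows 195–247 at column 82.

```bash
python3 - <<'E'
from h import *
t=np.load("top0.npy",allow_pickle=True).item(); s=np.load("scene0.npy",allow_pickle=True).item()
print("top base centre, z .145",onplane(t,82/2.5+100,221/2.5+140,.145))
b=np.array([.5331-.0013,.238+.06,.1456]); print("pred scene base px in crop",(np.array(proj(s,b))-[240,130])*2.5, "top", (np.array(proj(t,b))-[100,140])*2.5)
# correction: target mid 
p,r=load(); st=bot.read_state(); rm=R.from_rotvec(st["tcp_rot"])
cor=np.array([.5365,.2335+.006,.075])-np.array([.53315,.238,.1454])
Q=R.from_rotvec(rm.apply([0,0,0]))*(r*(r.inv()*rm).inv())
plan((p+cor,Q))
E
```

```text
top base centre, z .145 [0.53464668 0.30236277 0.145     ]
pred scene base px in crop [267.30231131 211.70202421] top [ 87.59403661 224.92189445]
[-0.1, 0.013, 0.263] [-0.003, 0.003, -0.001] rows>=1.7
```

Emit:
{"name": "play_rows", "arguments": {
  "rows": [
    [[-0.03, 0.003, 0.07], [0, 0, 0]],
    [[-0.05, 0.007, 0.13], [0, 0, 0]],
    [[-0.08, 0.01, 0.2], [-0.003, 0.003, -0.001]],
    [[-0.1, 0.013, 0.263], [-0.003, 0.003, -0.001]],
    [[-0.1, 0.013, 0.263], [-0.003, 0.003, -0.001]],
    [[-0.1, 0.013, 0.263], [-0.003, 0.003, -0.001]],
    [[-0.1, 0.013, 0.263], [-0.003, 0.003, -0.001]],
    [[-0.1, 0.013, 0.263], [-0.003, 0.003, -0.001]]
  ]
}}

```text
time: 8.65
tool_pos: [0.5416, 0.2323, 0.062]
tcp_rot: [-1.986, -2.034, -0.396]
wrist_force: [0.2, 0.0, -3.1]
width: 0.445
grip_force: 70.9
```

```bash
python3 - <<'E'
from h import *
s=bot.read_state(); p,r=load(); mid=np.array(json.load(open("mid.json"))[0])
pm,rm=s["tool_pos"],R.from_rotvec(s["tcp_rot"])
print(s["time"],pm,p,(r.inv()*rm).as_rotvec(),s["wrist_force"])
m=pm+rm.apply(mid); print("mid est",m, "axis",rm.apply([-0.9271417,0.00105876,-0.37470941]))
ims=[cams.read_camera(n)["image"] for n in("scene","top")]
cv2.imwrite("pics/hov2.png",np.hstack([cv2.resize(i[y:y+120,x:x+100,::-1],None,fx=4,fy=4,interpolation=cv2.INTER_CUBIC) for i,x,y in((ims[0],270,190),(ims[1],130,170))]))
plan((p+np.array([.5365,.2395,.062])-m,r))
E
```

```text
8.65 [0.54163292 0.23228369 0.06197628] [0.53971835 0.23158535 0.05964489] [-0.00303852  0.00019209 -0.00146928] [ 0.20617829  0.02152374 -3.14584969]
mid est [0.54129597 0.24157215 0.08197222] axis [ 0.0235378  -0.99971971 -0.00254344]
[-0.037, -0.02, 0.071] [0.0, 0.0, 0.0] rows>=0.5
```

View pics/hov2.png

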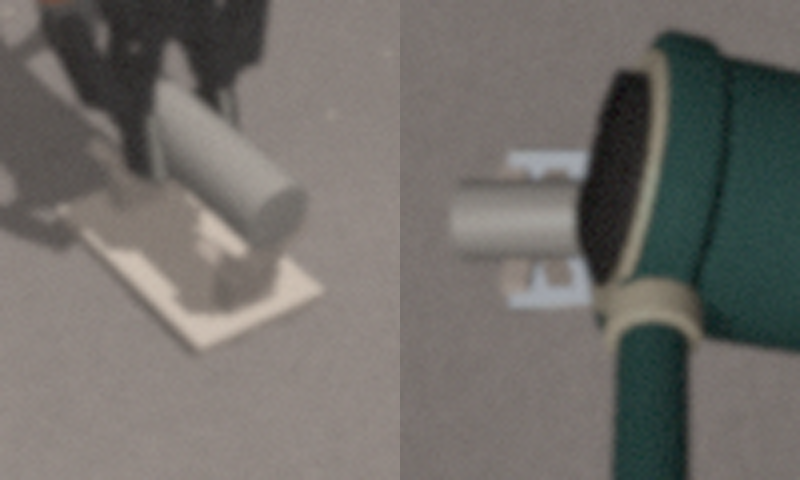

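Emit:
{"name": "play_rows", "arguments": {
  "rows": [
    [[-0.019, -0.014, 0.036], [0, 0, 0]],
    [[-0.019, -0.014, 0.036], [0, 0, 0]],
    [[-0.019, -0.014, 0.036], [0, 0, 0]],
    [[-0.019, -0.014, 0.036], [0, 0, 0]],
    [[-0.019, -0.014, 0.036], [0, 0, 0]],
    [[-0.019, -0.014, 0.036], [0, 0, 0]],
    [[-0.019, -0.014, 0.036], [0, 0, 0]],
    [[-0.019, -0.014, 0.036], [0, 0, 0]],
    [[-0.019, -0.014, 0.036], [0, 0, 0]],
    [[-0.019, -0.014, 0.036], [0, 0, 0]]
  ]
}}

```text
time: 9.58
tool_pos: [0.5367, 0.2307, 0.0498]
tcp_rot: [-1.986, -2.032, -0.392]
wrist_force: [0.1, 0.7, -2.9]
width: 0.447
grip_force: 70.9
```

```bash
python3 - <<'E'
from h import *
p,r=load(); p0=p-r.apply(np.array([-.037,-.02,.071])*.25); save(p0+r.apply(np.array([-.019,-.014,.036])*.25),r)
t=cams.read_camera("top")
print("vision can x:",onplane(t,50/4+130,217.5/4+170,.08), "foot x:",onplane(t,137+130-100,228.5/4+170,.01))
s=bot.read_state(); p,r=load(); mid=np.array(json.load(open("mid.json"))[0])
pm,rm=s["tool_pos"],R.from_rotvec(s["tcp_rot"])
m=pm+rm.apply(mid); print(s["time"],pm,p,"err",pm-p,"mid est",m,s["wrist_force"],s["joint_vel"].round(3))
# vision now: columns left part, canister row extents
g=cv2.cvtColor(t["image"],cv2.COLOR_RGB2GRAY)[215:235,141:165].astype(int); print(g[:,::3])
E
```

```text
vision can x: [0.54157731 0.30520332 0.08      ] foot x: [0.53504024 0.27359375 0.01      ]
9.6333 [0.53666463 0.23069229 0.049845  ] [0.53627255 0.23050077 0.0495077 ] err [0.00039208 0.00019152 0.0003373 ] mid est [0.53639696 0.23998575 0.06983966] [-0.30262309  0.27695494 -2.84502247] [-0.     0.    -0.     0.001  0.002  0.001]
[[112 115 114 112 113 142 140 119]
 [116 113 113 109 109 131 130 112]
 [116 116 109  98  98 111 112  98]
 [118 113 105  97 101 102 100  96]
 [119 114 109 108 108 107 105 107]
 [117 115 114 119 117 117 115 118]
 [117 115 125 122 124 126 123 126]
 [115 117 127 128 130 130 129 128]
 [115 116 135 135 132 133 134 134]
 [112 118 138 139 140 142 140 142]
 [118 117 145 144 147 146 149 151]
 [116 119 148 151 151 153 154 153]
 [117 121 153 153 155 156 157 157]
 [118 120 153 154 155 153 155 155]
 [114 122 153 152 149 151 151 150]
 [115 120 145 145 144 144 142 145]
 [116 117 138 139 137 138 137 138]
 [116 118 133 129 132 132 133 132]
 [116 119 125 122 124 125 126 123]
 [113 117 117 116 117 117 115 117]]
```

Emit:
{"name": "play_rows", "arguments": {
  "rows": [
    [[-0.004, 0, 0.009], [0, 0, 0]],
    [[-0.007, 0, 0.017], [0, 0, 0]],
    [[-0.01, 0, 0.025], [0, 0, 0]],
    [[-0.014, 0, 0.034], [0, 0, 0]],
    [[-0.014, 0, 0.034], [0, 0, 0]],
    [[-0.014, 0, 0.034], [0, 0, 0]],
    [[-0.014, 0, 0.034], [0, 0, 0]],
    [[-0.014, 0, 0.034], [0, 0, 0]]
  ]
}}

```text
time: 10.3
tool_pos: [0.5366, 0.2308, 0.0414]
tcp_rot: [-1.985, -2.032, -0.392]
wrist_force: [-3.3, -4.0, 6.3]
width: 0.447
grip_force: 71.9
```

Emit:
{"name": "play_rows", "arguments": {
  "rows": [
    [[0, 0, 0], [0, 0, 0]],
    [[0, 0, 0], [0, 0, 0]],
    [[0, 0, 0], [0, 0, 0]],
    [[0, 0, 0], [0, 0, 0]],
    [[0, 0, 0], [0, 0, 0]],
    [[0, 0, 0], [0, 0, 0]],
    [[0, 0, 0], [0, 0, 0]],
    [[0, 0, 0], [0, 0, 0]],
    [[0, 0, 0], [0, 0, 0]],
    [[0, 0, 0], [0, 0, 0]]
  ],
  "claw": 1
}}

```text
time: 11.13
tool_pos: [0.5366, 0.2307, 0.0406]
tcp_rot: [-1.986, -2.032, -0.392]
wrist_force: [-0.5, -0.2, 0.0]
width: 1.003
grip_force: 0.0
```

Emit:
{"name": "play_rows", "arguments": {
  "rows": [
    [[0, 0, -0.05], [0, 0, 0]],
    [[0, 0, -0.12], [0, 0, 0]],
    [[0, 0, -0.24], [0, 0, 0]],
    [[0, 0, -0.36], [0, 0, 0]],
    [[0, 0, -0.48], [0, 0, 0]],
    [[0, 0, -0.6], [0, 0, 0]],
    [[0, 0, -0.72], [0, 0, 0]],
    [[0, 0, -0.8], [0, 0, 0]],
    [[0, 0, -0.8], [0, 0, 0]]
  ]
}}

```text
time: 11.88
tool_pos: [0.5411, 0.1539, 0.2325]
tcp_rot: [-1.99, -2.036, -0.403]
wrist_force: [-0.2, 0.6, 0.1]
width: 0.995
grip_force: 0.0
```

```bash
python3 - <<'E'
from h import *
p,r=load(); save(p+r.apply(np.array([-.014,0,.034-.8])*.25),r)
p,r=load(); s=bot.read_state(); print(s["time"],p,s["tool_pos"],s["q"].round(2))
plan(pose([.54,.0,.27],1.571),pose([.541,-.188,.23],1.571))
E
```

```text
11.8833 [0.53741312 0.15509002 0.2255657 ] [0.54108823 0.15389801 0.2324904 ] [-0.    0.03  1.92  0.41  1.22 -0.17]
[-0.508, -0.003, -0.398] [-0.002, -0.492, 0.028] rows>=3.9 
[-0.752, 0.004, 0.159] [0.0, -0.0, 0.0] rows>=4.6
```

Emit:
{"name": "play_rows", "arguments": {
  "rows": [
    [[-0.508, -0.003, -0.398], [-0.002, -0.492, 0.028]],
    [[-0.508, -0.003, -0.398], [-0.002, -0.492, 0.028]],
    [[-0.508, -0.003, -0.398], [-0.002, -0.492, 0.028]],
    [[-0.508, -0.003, -0.398], [-0.002, -0.492, 0.028]],
    [[-0.508, -0.003, -0.398], [-0.002, -0.492, 0.028]],
    [[-0.508, -0.003, -0.398], [-0.002, -0.492, 0.028]],
    [[-0.508, -0.003, -0.398], [-0.002, -0.492, 0.028]],
    [[-0.508, -0.003, -0.398], [-0.002, -0.492, 0.028]]
  ]
}}

```text
time: 12.55
tool_pos: [0.5395, 0.0008, 0.269]
tcp_rot: [-2.22, -2.221, 0.001]
wrist_force: [-0.3, -0.1, 0.2]
width: 0.997
grip_force: 0.0
```

```bash
python3 - <<'E'
from h import *
t=cams.read_camera("top"); s=cams.read_camera("scene"); im=t["image"]; si=s["image"]
a=cv2.resize(im[195:255,145:235,::-1],None,fx=4,fy=4,interpolation=cv2.INTER_CUBIC)
b=cv2.resize(si[210:290,270:360,::-1],None,fx=4,fy=4,interpolation=cv2.INTER_CUBIC)
c=cv2.resize(si[115:175,180:235,::-1],None,fx=7,fy=7,interpolation=cv2.INTER_CUBIC)
d=np.zeros((580,760,3),np.uint8); d[:240,:360]=a; d[240:560,:360]=b; d[:420,370:370+385]=c
cv2.imwrite("pics/laid.png",d)
# crank: black in top and scene
def blob(img,x0,y0,x1,y1,th):
    g=cv2.GaussianBlur(cv2.cvtColor(img,cv2.COLOR_RGB2GRAY),(3,3),0)[y0:y1,x0:x1]
    n,l,st,ce=cv2.connectedComponentsWithStats((g<th).astype(np.uint8))
    return [(st[i][:5]+[x0,y0,0,0,0],(ce[i]+[x0,y0]).round(1)) for i in range(1,n) if st[i][4]>15]
print("top",blob(im,375,175,432,235,60)); print("scene",blob(si,205,118,245,165,60))
h=np.array([.5796,-.2035]); 
for P in ([.541,-.188,.105],[.541,-.188,.147]): print(P,proj(t,P),proj(s,P))
E
```

```text
top [(array([375, 175,  57,  13, 376]), array([406.5, 178.2]))]
scene [(array([226, 127,   3,  11,  28]), array([227.2, 131.7]))]
[0.541, -0.188, 0.105] (np.float64(396.00396364633036), np.float64(222.67079162423084)) (np.float64(227.4679132552847), np.float64(138.13375124029915))
[0.541, -0.188, 0.147] (np.float64(404.1883533805453), np.float64(222.6985387367847)) (np.float64(227.21873684754866), np.float64(124.27865431384717))
```

View pics/laid.png

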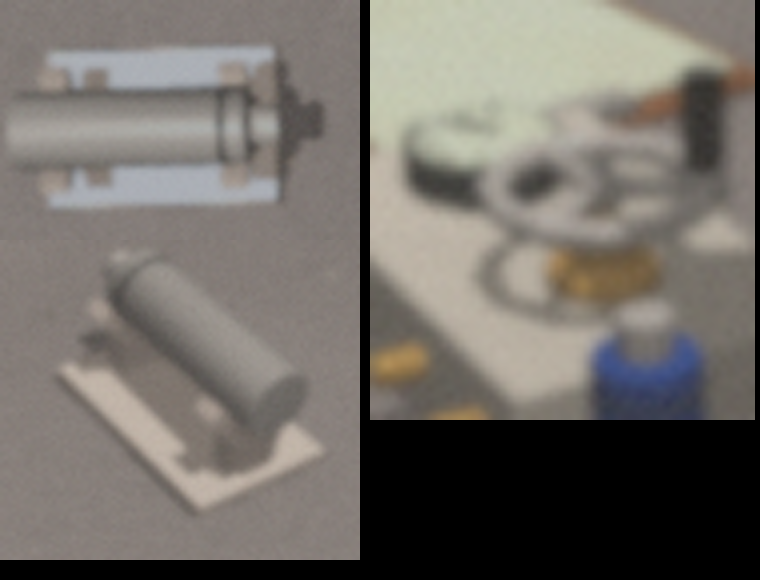

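The canister is seated in both saddles, about 9 mm towards +y. The crank is where I predicted, at scene (227,132).

Emit:
{"name": "play_rows", "arguments": {
  "rows": [
    [[-0.752, 0.004, 0.159], [0, 0, 0]],
    [[-0.752, 0.004, 0.159], [0, 0, 0]],
    [[-0.752, 0.004, 0.159], [0, 0, 0]],
    [[-0.752, 0.004, 0.159], [0, 0, 0]],
    [[-0.752, 0.004, 0.159], [0, 0, 0]],
    [[-0.752, 0.004, 0.159], [0, 0, 0]],
    [[-0.752, 0.004, 0.159], [0, 0, 0]],
    [[-0.752, 0.004, 0.159], [0, 0, 0]],
    [[-0.752, 0.004, 0.159], [0, 0, 0]],
    [[-0.752, 0.004, 0.159], [0, 0, 0]]
  ]
}}

```text
time: 13.48
tool_pos: [0.5417, -0.1864, 0.2308]
tcp_rot: [2.219, 2.223, 0.001]
wrist_force: [0.1, 0.2, 0.0]
width: 0.996
grip_force: 0.0
```

```bash
python3 - <<'E'
from h import *
p,r=load(); s=bot.read_state(); print(s["time"],p,s["tool_pos"])
plan(pose([.541,-.188,.117],1.571))
E
```

```text
13.4833 [ 0.5410893  -0.18802441  0.23010108] [ 0.54170338 -0.18643263  0.23078597]
[0.0, -0.001, 0.452] [0.0, -0.0, 0.0] rows>=2.7
```

Emit:
{"name": "play_rows", "arguments": {
  "rows": [
    [[0, 0, 0.1], [0, 0, 0]],
    [[0, 0, 0.2], [0, 0, 0]],
    [[0, 0, 0.3], [0, 0, 0]],
    [[0, 0, 0.38], [0, 0, 0]],
    [[0, 0, 0.43], [0, 0, 0]],
    [[0, -0.001, 0.452], [0, 0, 0]],
    [[0, -0.001, 0.452], [0, 0, 0]],
    [[0, -0.001, 0.452], [0, 0, 0]],
    [[0, -0.001, 0.452], [0, 0, 0]],
    [[0, -0.001, 0.452], [0, 0, 0]]
  ]
}}

```text
time: 14.32
tool_pos: [0.5424, -0.1882, 0.1192]
tcp_rot: [2.219, 2.22, 0.002]
wrist_force: [0.1, -0.9, -0.5]
width: 1.001
grip_force: 0.0
```

Emit:
{"name": "play_rows", "arguments": {
  "rows": [
    [[0, 0, 0], [0, 0, 0]],
    [[0, 0, 0], [0, 0, 0]],
    [[0, 0, 0], [0, 0, 0]],
    [[0, 0, 0], [0, 0, 0]],
    [[0, 0, 0], [0, 0, 0]],
    [[0, 0, 0], [0, 0, 0]],
    [[0, 0, 0], [0, 0, 0]],
    [[0, 0, 0], [0, 0, 0]],
    [[0, 0, 0], [0, 0, 0]],
    [[0, 0, 0], [0, 0, 0]],
    [[0, 0, 0], [0, 0, 0]],
    [[0, 0, 0], [0, 0, 0]],
    [[0, 0, 0], [0, 0, 0]],
    [[0, 0, 0], [0, 0, 0]]
  ],
  "claw": -1,
  "newtons": 50
}}

```text
time: 15.48
tool_pos: [0.5411, -0.1878, 0.1175]
tcp_rot: [2.221, 2.222, 0.0]
wrist_force: [-2.0, -0.0, 3.2]
width: 0.195
grip_force: 48.8
```

```bash
cat > circ.py <<'E'
from h import *
import sys
C=np.array([.5795,-.2034]); rad=.042
def rows(a0,a1,n,hold,ref=None):
    # tool x=+y world, tool y=+x world
    a=np.deg2rad(np.r_[np.linspace(a0,a1,n+1)[1:],[a1]*hold]); o=rad*np.array([np.cos(a0*np.pi/180),np.sin(a0*np.pi/180)]) if ref is None else np.array(ref)-C
    d=rad*np.c_[np.cos(a),np.sin(a)]-o
    print(json.dumps([[[round(v[1]/.25,3),round(v[0]/.25,3),0],[0,0,0]] for v in d]))
def st():
    s=bot.read_state(); v=s["tool_pos"][:2]-C; print(s["time"],"ang %.2f rad %.4f"%(np.degrees(np.arctan2(v[1],v[0])),np.hypot(*v)),s["tool_pos"],s["wrist_force"].round(1),s["grip_force"],s["width"])
E
python3 -c "
from circ import *
st(); rows(158.3,-5,12,4,ref=(.5411,-.188)); rows(-5,-365,20,0)"
```

```text
15.4833 ang 157.96 rad 0.0415 [ 0.54106654 -0.18784349  0.11749469] [-2.  -0.   3.2] 48.77857267856598 0.19497320868138826
[[[0.036, 0.017, 0], [0, 0, 0]], [[0.065, 0.043, 0], [0, 0, 0]], [[0.087, 0.076, 0], [0, 0, 0]], [[0.102, 0.113, 0], [0, 0, 0]], [[0.106, 0.153, 0], [0, 0, 0]], [[0.102, 0.192, 0], [0, 0, 0]], [[0.088, 0.23, 0], [0, 0, 0]], [[0.066, 0.263, 0], [0, 0, 0]], [[0.037, 0.29, 0], [0, 0, 0]], [[0.002, 0.309, 0], [0, 0, 0]], [[-0.036, 0.32, 0], [0, 0, 0]], [[-0.076, 0.321, 0], [0, 0, 0]], [[-0.076, 0.321, 0], [0, 0, 0]], [[-0.076, 0.321, 0], [0, 0, 0]], [[-0.076, 0.321, 0], [0, 0, 0]], [[-0.076, 0.321, 0], [0, 0, 0]]]
[[[-0.051, -0.013, 0], [0, 0, 0]], [[-0.096, -0.041, 0], [0, 0, 0]], [[-0.129, -0.081, 0], [0, 0, 0]], [[-0.149, -0.13, 0], [0, 0, 0]], [[-0.153, -0.182, 0], [0, 0, 0]], [[-0.14, -0.233, 0], [0, 0, 0]], [[-0.112, -0.278, 0], [0, 0, 0]], [[-0.072, -0.311, 0], [0, 0, 0]], [[-0.023, -0.331, 0], [0, 0, 0]], [[0.029, -0.335, 0], [0, 0, 0]], [[0.08, -0.322, 0], [0, 0, 0]], [[0.125, -0.294, 0], [0, 0, 0]], [[0.159, -0.254, 0], [0, 0, 0]], [[0.178, -0.205, 0], [0, 0, 0]], [[0.182, -0.153, 0], [0, 0, 0]], [[0.169, -0.102, 0], [0, 0, 0]], [[0.141, -0.057, 0], [0, 0, 0]], [[0.101, -0.023, 0], [0, 0, 0]], [[0.052, -0.004, 0], [0, 0, 0]], [[0.0, 0.0, 0], [0, 0, 0]]]
```

Emit:
{"name": "play_rows", "arguments": {
  "rows": [
    [[0.036, 0.017, 0], [0, 0, 0]],
    [[0.065, 0.043, 0], [0, 0, 0]],
    [[0.087, 0.076, 0], [0, 0, 0]],
    [[0.102, 0.113, 0], [0, 0, 0]],
    [[0.106, 0.153, 0], [0, 0, 0]],
    [[0.102, 0.192, 0], [0, 0, 0]],
    [[0.088, 0.23, 0], [0, 0, 0]],
    [[0.066, 0.263, 0], [0, 0, 0]],
    [[0.037, 0.29, 0], [0, 0, 0]],
    [[0.002, 0.309, 0], [0, 0, 0]],
    [[-0.036, 0.32, 0], [0, 0, 0]],
    [[-0.076, 0.321, 0], [0, 0, 0]],
    [[-0.076, 0.321, 0], [0, 0, 0]],
    [[-0.076, 0.321, 0], [0, 0, 0]],
    [[-0.076, 0.321, 0], [0, 0, 0]],
    [[-0.076, 0.321, 0], [0, 0, 0]]
  ]
}}

```text
time: 16.82
tool_pos: [0.6216, -0.203, 0.1175]
tcp_rot: [-2.218, -2.219, -0.005]
wrist_force: [-2.3, 8.1, 5.0]
width: 0.196
grip_force: 49.6
```

```bash
python3 -c "
from circ import *
st()"
```

```text
16.8167 ang 0.57 rad 0.0421 [ 0.62158923 -0.20298012  0.11746479] [-2.3  8.1  5. ] 49.63976740837097 0.1957307539000023
```

Emit:
{"name": "play_rows", "arguments": {
  "rows": [
    [[-0.01, -0.001, 0], [0, 0, 0]],
    [[-0.02, -0.002, 0], [0, 0, 0]],
    [[-0.02, -0.002, 0], [0, 0, 0]],
    [[-0.02, -0.002, 0], [0, 0, 0]],
    [[-0.02, -0.002, 0], [0, 0, 0]],
    [[-0.02, -0.002, 0], [0, 0, 0]]
  ]
}}

```text
time: 17.32
tool_pos: [0.6216, -0.2034, 0.1174]
tcp_rot: [-2.215, -2.215, -0.013]
wrist_force: [-0.9, 19.9, 9.0]
width: 0.2
grip_force: 49.7
```

```bash
python3 -c "
from circ import *
st()"
```

```text
17.3167 ang 0.03 rad 0.0421 [ 0.62157367 -0.20337994  0.11744415] [-0.9 19.9  9. ] 49.724897146224976 0.19958342395856754
```

```bash
python3 -c "
from circ import *
rows(0,340,19,1,ref=(.6208,-.2121)); rows(340,690,20,0); rows(690,723,4,8)"
```

```text
[[[0.086, -0.005, 0], [0, 0, 0]], [[0.133, -0.029, 0], [0, 0, 0]], [[0.17, -0.066, 0], [0, 0, 0]], [[0.194, -0.112, 0], [0, 0, 0]], [[0.203, -0.164, 0], [0, 0, 0]], [[0.195, -0.215, 0], [0, 0, 0]], [[0.172, -0.262, 0], [0, 0, 0]], [[0.136, -0.3, 0], [0, 0, 0]], [[0.089, -0.324, 0], [0, 0, 0]], [[0.038, -0.333, 0], [0, 0, 0]], [[-0.014, -0.326, 0], [0, 0, 0]], [[-0.061, -0.303, 0], [0, 0, 0]], [[-0.099, -0.267, 0], [0, 0, 0]], [[-0.124, -0.221, 0], [0, 0, 0]], [[-0.133, -0.17, 0], [0, 0, 0]], [[-0.126, -0.118, 0], [0, 0, 0]], [[-0.104, -0.071, 0], [0, 0, 0]], [[-0.068, -0.033, 0], [0, 0, 0]], [[-0.023, -0.007, 0], [0, 0, 0]], [[-0.023, -0.007, 0], [0, 0, 0]]]
[[[0.05, 0.01, 0], [0, 0, 0]], [[0.101, 0.004, 0], [0, 0, 0]], [[0.148, -0.016, 0], [0, 0, 0]], [[0.186, -0.05, 0], [0, 0, 0]], [[0.213, -0.094, 0], [0, 0, 0]], [[0.225, -0.143, 0], [0, 0, 0]], [[0.221, -0.194, 0], [0, 0, 0]], [[0.203, -0.242, 0], [0, 0, 0]], [[0.171, -0.282, 0], [0, 0, 0]], [[0.128, -0.31, 0], [0, 0, 0]], [[0.079, -0.324, 0], [0, 0, 0]], [[0.028, -0.323, 0], [0, 0, 0]], [[-0.02, -0.307, 0], [0, 0, 0]], [[-0.061, -0.277, 0], [0, 0, 0]], [[-0.092, -0.235, 0], [0, 0, 0]], [[-0.108, -0.187, 0], [0, 0, 0]], [[-0.109, -0.136, 0], [0, 0, 0]], [[-0.095, -0.087, 0], [0, 0, 0]], [[-0.066, -0.044, 0], [0, 0, 0]], [[-0.027, -0.012, 0], [0, 0, 0]]]
[[[0.022, 0.011, 0], [0, 0, 0]], [[0.045, 0.018, 0], [0, 0, 0]], [[0.069, 0.022, 0], [0, 0, 0]], [[0.093, 0.022, 0], [0, 0, 0]], [[0.093, 0.022, 0], [0, 0, 0]], [[0.093, 0.022, 0], [0, 0, 0]], [[0.093, 0.022, 0], [0, 0, 0]], [[0.093, 0.022, 0], [0, 0, 0]], [[0.093, 0.022, 0], [0, 0, 0]], [[0.093, 0.022, 0], [0, 0, 0]], [[0.093, 0.022, 0], [0, 0, 0]], [[0.093, 0.022, 0], [0, 0, 0]]]
```

Emit:
{"name": "play_rows", "arguments": {
  "rows": [
    [[0.086, -0.005, 0], [0, 0, 0]],
    [[0.133, -0.029, 0], [0, 0, 0]],
    [[0.17, -0.066, 0], [0, 0, 0]],
    [[0.194, -0.112, 0], [0, 0, 0]],
    [[0.203, -0.164, 0], [0, 0, 0]],
    [[0.195, -0.215, 0], [0, 0, 0]],
    [[0.172, -0.262, 0], [0, 0, 0]],
    [[0.136, -0.3, 0], [0, 0, 0]],
    [[0.089, -0.324, 0], [0, 0, 0]],
    [[0.038, -0.333, 0], [0, 0, 0]],
    [[-0.014, -0.326, 0], [0, 0, 0]],
    [[-0.061, -0.303, 0], [0, 0, 0]],
    [[-0.099, -0.267, 0], [0, 0, 0]],
    [[-0.124, -0.221, 0], [0, 0, 0]],
    [[-0.133, -0.17, 0], [0, 0, 0]],
    [[-0.126, -0.118, 0], [0, 0, 0]],
    [[-0.104, -0.071, 0], [0, 0, 0]],
    [[-0.068, -0.033, 0], [0, 0, 0]],
    [[-0.023, -0.007, 0], [0, 0, 0]],
    [[-0.023, -0.007, 0], [0, 0, 0]]
  ]
}}

```text
time: 18.98
tool_pos: [0.6196, -0.2176, 0.1175]
tcp_rot: [-2.219, -2.221, 0.002]
wrist_force: [-3.1, 3.6, 7.2]
width: 0.198
grip_force: 50.4
```

```bash
python3 -c "
from circ import *
st()"
```

```text
18.9833 ang -19.47 rad 0.0426 [ 0.61961942 -0.21758283  0.11749962] [-3.1  3.6  7.2] 50.414119362831116 0.19768935370579263
```

Emit:
{"name": "play_rows", "arguments": {
  "rows": [
    [[0.05, 0.01, 0], [0, 0, 0]],
    [[0.101, 0.004, 0], [0, 0, 0]],
    [[0.148, -0.016, 0], [0, 0, 0]],
    [[0.186, -0.05, 0], [0, 0, 0]],
    [[0.213, -0.094, 0], [0, 0, 0]],
    [[0.225, -0.143, 0], [0, 0, 0]],
    [[0.221, -0.194, 0], [0, 0, 0]],
    [[0.203, -0.242, 0], [0, 0, 0]],
    [[0.171, -0.282, 0], [0, 0, 0]],
    [[0.128, -0.31, 0], [0, 0, 0]],
    [[0.079, -0.324, 0], [0, 0, 0]],
    [[0.028, -0.323, 0], [0, 0, 0]],
    [[-0.02, -0.307, 0], [0, 0, 0]],
    [[-0.061, -0.277, 0], [0, 0, 0]],
    [[-0.092, -0.235, 0], [0, 0, 0]],
    [[-0.108, -0.187, 0], [0, 0, 0]],
    [[-0.109, -0.136, 0], [0, 0, 0]],
    [[-0.095, -0.087, 0], [0, 0, 0]],
    [[-0.066, -0.044, 0], [0, 0, 0]],
    [[-0.027, -0.012, 0], [0, 0, 0]]
  ]
}}

```text
time: 20.65
tool_pos: [0.6155, -0.2267, 0.1174]
tcp_rot: [-2.221, -2.22, 0.006]
wrist_force: [-6.9, -0.6, 8.6]
width: 0.191
grip_force: 50.6
```

Emit:
{"name": "play_rows", "arguments": {
  "rows": [
    [[0.022, 0.011, 0], [0, 0, 0]],
    [[0.045, 0.018, 0], [0, 0, 0]],
    [[0.069, 0.022, 0], [0, 0, 0]],
    [[0.093, 0.022, 0], [0, 0, 0]],
    [[0.093, 0.022, 0], [0, 0, 0]],
    [[0.093, 0.022, 0], [0, 0, 0]],
    [[0.093, 0.022, 0], [0, 0, 0]],
    [[0.093, 0.022, 0], [0, 0, 0]],
    [[0.093, 0.022, 0], [0, 0, 0]],
    [[0.093, 0.022, 0], [0, 0, 0]],
    [[0.093, 0.022, 0], [0, 0, 0]],
    [[0.093, 0.022, 0], [0, 0, 0]]
  ]
}}

```text
time: 21.65
tool_pos: [0.6215, -0.2018, 0.1175]
tcp_rot: [2.221, 2.221, -0.001]
wrist_force: [-2.3, -3.7, 5.0]
width: 0.192
grip_force: 50.2
```

```bash
python3 - <<'E'
from circ import *
st(); print(bot.read_state()["joint_vel"].round(4))
t=cams.read_camera("top"); s=cams.read_camera("scene")
a=cv2.resize(t["image"][150:255,100:440,::-1],None,fx=2.2,fy=2.2); b=cv2.resize(s["image"][90:290,140:360,::-1],None,fx=1.6,fy=1.6)
d=np.zeros((560,760,3),np.uint8); d[:a.shape[0],:a.shape[1]]=a; d[235:235+b.shape[0],:b.shape[1]]=b; cv2.imwrite("pics/end.png",d)
E
```

```text
21.65 ang 2.13 rad 0.0421 [ 0.62154314 -0.20183606  0.11752361] [-2.3 -3.7  5. ] 50.23633897304535 0.19219873655616468
[-0.     -0.0011  0.0017 -0.     -0.001   0.0009]
```

View pics/end.png

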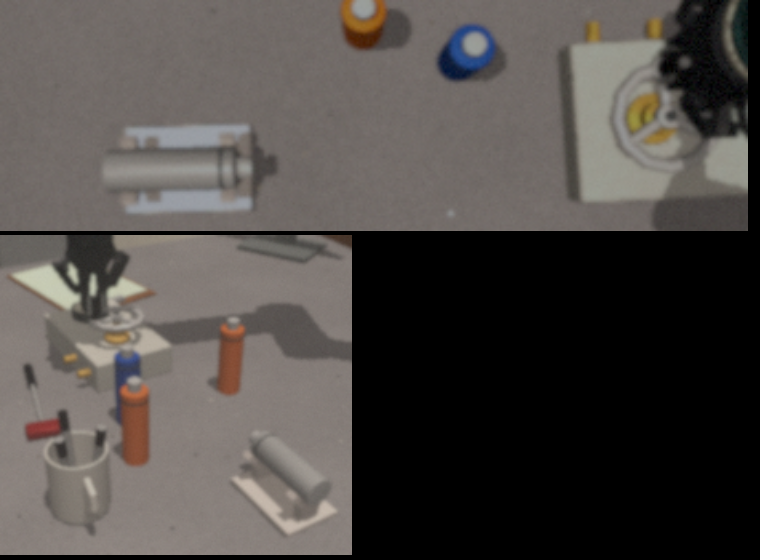

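The canister is still in the saddles, with the crank held at about 2°, two turns from the stop, and everything at rest.

```bash
python3 -c "
from workcell import bot
print(bot.finish_job())"
```

```text
the job is handed in; nothing more can be done
None
```

I laid the canister in both saddles and let go, closed the handwheel to its stop, opened it two full turns (within about 2° by the gripper position), and handed the job in still holding the crank; no score came back.

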